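Sweep the loose badges into the collecting tray

ROBOT

A 6-joint arm with a two-finger parallel gripper is mounted at the origin on the work surface. World frame = base frame: x ahead of the robot, y to its left, z up, the work surface at z = 0. Lengths are in m, angles in rad, forces in N, time in s.
With the tool pointing down it reaches from about 0.35 to 0.975 m from the base axis. Payload 4.9 kg.
Tool frame: the origin (TCP) lies at the very end of the fingers, on their centre line; the grasp point (between the pads) lies 19 mm behind it; z points along the fingers, y is the line along which they close (so a half turn about z gives the same grasp; the last joint's range is limited). The gripper opens to 85 mm and grips with 20 to 120 N. Pads are 22 mm wide; open, the fingers measure 114 mm over their backs; the gripper's body (76 mm by 85 mm) begins 54 mm behind the grasp point. The pads swing forward as they close: fully open they stand 13 mm farther back than shut.
Start: joints at [1.215, 0.053, 1.613, -0, 1.476, -0.119], TCP at [0.147, 0.608, 0.231] pointing down, gripper open.
Joint ranges: [-3.01, 3.01], [-1.01, 2.22], [0.06, 2.58], [-1.02, 4.17], [0.09, 2.62], [-3.14, 3.14]. Speed limits (rad/s): [2.57, 2.57, 3.14, 3.14, 3.14, 3.14].

INTERFACE

Orientations are given as a unit quaternion [w, x, y, z].
In Python, from plant import manip gives the robot as it stands.
- The arm moves only by the shell command python3 -m pendant 'ROWS'. ROWS is JSON, a list of rows, each a list of 3 entries, a list of its own where there are three numbers: the opening, from 0 (shut) to 1 (fully open), then the shift along the tool's x, y, z in units of 12 cm (1.0 is 12 cm), then the turn about the tool's z in units of pi rad (1.0 is pi rad). In form: [[gripper, [dx, dy, dz], roll], ...]. A call has 1 to 10 rows; each row is the pose to reach, as a shift and turn from the pose commanded when the call began, along the tool's axes at that moment, turning the shorter way round; what a row does not reach only later rows make up. A row lasts 1/10 s, in which the tool goes at most 50 mm and 8.59 degrees, less where a joint would pass 70% of its speed; a pose out of reach is approached as far as the arm can. A call with a number of a shift or a turn outside -1 to 1 is refused whole. A call with a gripper value outside its range is refused whole. The fingers move at their own pace and stop on an object; the grip force is fixed at half the most. Time passes only in rows, so rows that repeat a pose let the fingers close. It gives the time, the measured TCP pose, the force, the opening and the grip force at its end, in the units of the state.
- manip.state(): the state, without advancing time (a new reading comes with each control period).
- manip.grab_frame(name): name is "scene" or "side" or "wrist"; returns a dict with "img" (420x560x3 uint8, red, green, blue), "fx", "fy", "cx", "cy" (pixels), "eye" and "rotation" of the camera in the world; the wrist camera has in their place "tool_from_camera" (4x4, takes a point from camera to tool coordinates, whose origin is the TCP and whose axes are the flange's). Camera axes: x right, y down, z forward; pixel columns grow to the right and rows downward; lengths in m; the calibration is good to about 2 mm. A picture is of the moment at which its call begins: read the wrist's pose just before it. There is no depth.
- manip.job_done(): hands the job in; it is judged then, once.
The state is a dict: "time": time; "joint_pos": joint angles; "joint_vel": joint speeds; "joint_efforts": joint torques, N m; "tool_pos": TCP position; "tool_rot": TCP orientation; "contact_force": force on the tool from outside, world axes, zero at the start; "ft_torque": the same for the moment, N m; "gripper_width": opening from 0.0 (shut) to 1.0 (fully open); "grasp_force": force on a finger pad.
Only numpy, scipy, OpenCV 4.12 (cv2) and the standard library are available. Lean on these libraries where they do the work, as an engineer would, in place of code of your own. Each camera call takes 0.05 s, during which the arm holds its last target. There are 200 camera calls.

TASK

Three round pink badges lie scattered over the packing table. With your fingertips, sweep all three across the table top, through the open side of the low three-sided wooden tray, until each one lies flat on the table and wholly inside the tray. Do not pick up or lift any badge, and leave the mug, the gift box and the roll of tape standing where they are.

Things in the scene. Friction and masses are not known exactly. Their poses are not given: they have to be found in the camera images.
- tray: fixed three-sided plywood tray, grey liner, no floor or sill. Inside 130 mm deep, 150 wide; walls 10 mm thick, 30 high. Origin on the table at the centre of the inside; x points from the open side (x = -65 mm) to the back wall (inner face +65 mm); side walls' inner faces at y = +-75 mm. Stands at the robot's left, open side roughly towards -y of the world
- badge0: one of three alike, loose, round badges: pink disc with a white centre, 44 mm diameter, 10 mm thick, about 25 g, lying flat on the table and sliding freely on it; origin at the centre of its underside (z = 0 on the table), z up, yaw of no meaning
- badge1: one of three alike, loose, round badges: pink disc with a white centre, 44 mm diameter, 10 mm thick, about 25 g, lying flat on the table and sliding freely on it; origin at the centre of its underside (z = 0 on the table), z up, yaw of no meaning
- badge2: one of three alike, loose, round badges: pink disc with a white centre, 44 mm diameter, 10 mm thick, about 25 g, lying flat on the table and sliding freely on it; origin at the centre of its underside (z = 0 on the table), z up, yaw of no meaning
- mug: bystander: loose white mug, green inside and with a green handle, 82 mm diameter, 95 mm high, handle reaching 73 mm from the axis at its y side, 0.33 kg; beyond the badges on the far side of the table; origin at the centre of its underside, z up
- giftbox: bystander: loose white cardboard gift box with a green stripe on top, 90 x 110 x 105 mm (x, y, z), 0.42 kg, beside the mug on the far side; origin at the centre of its underside, z up
- taperoll: bystander: loose brown roll of tape lying flat, 60 mm outside and 40 mm inside diameter, 24 mm high, 80 g, on the right, just beyond the badges; origin at the centre of its underside, z up
Things that resemble listed ones, but are neither listed nor needed, are in the scene too. Leave any green look-alike of the badge2 alone. What is shaped like the badge1 but black is not meant.

How it is judged:
By the outcome, as a careful person would: the job done as asked, in the order asked, and still so for the second after the job is handed in, with the robot touching nothing.
It also fails if it takes over 72 s, if anything falls off the work surface, if the arm or the gripper's body presses on something with over 40 N, if the wrist force passes 120 N, or if a joint passes its speed limit or range.

## Working session

There is one attempt and no reset: what is moved stays moved. The work goes in short steps, Python scripts to look and compute and a shell command to move; the robot and the scene stay as the last step left them, time stands still between calls to the robot, and variables do not carry over. Pictures are saved under pics/ and viewed, at most 10 in all, crops included, and the job is handed in when it is done.

```bash
mkdir -p pics; ls
python3 - <<'E'
from plant import manip
import cv2,numpy as np
for n in ["scene","side"]:
    f=manip.grab_frame(n); cv2.imwrite(f"pics/{n}0.png",f["img"][:,:,::-1]); np.savez(f"pics/{n}0.npz",**f)
    print(n,f["fx"],f["cx"],f["cy"],f["eye"],f["rotation"])
s=manip.state();print(s["time"],s["tool_pos"],s["tool_rot"],s["gripper_width"])
E
```

```text
pics
scene 494.28056018877214 274.06744221392546 210.00865152918564 [0.94033729 0.30134389 0.86360566] [-0.09181766  0.39548989  0.88620005 -0.22317421]
side 468.49027633288733 276.39172393204973 206.49298683828178 [ 0.04724916 -0.57945734  0.5953358 ] [-0.42458654  0.82700011 -0.32681574  0.17026027]
0.1 [0.14642197 0.60702377 0.23018915] [-2.13611247e-04  1.18118562e-01  9.92999064e-01 -9.04561231e-04] 1.0027102807507031
```

View pics/scene0.png

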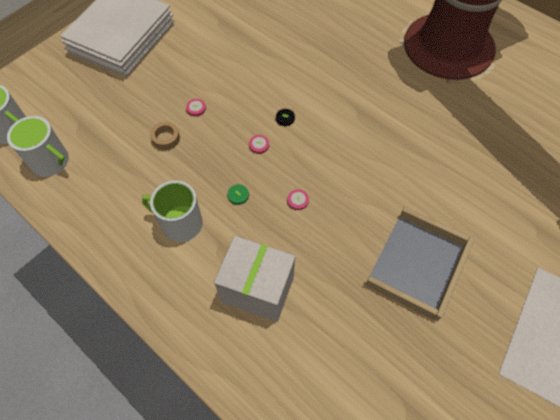

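View pics/side0.png

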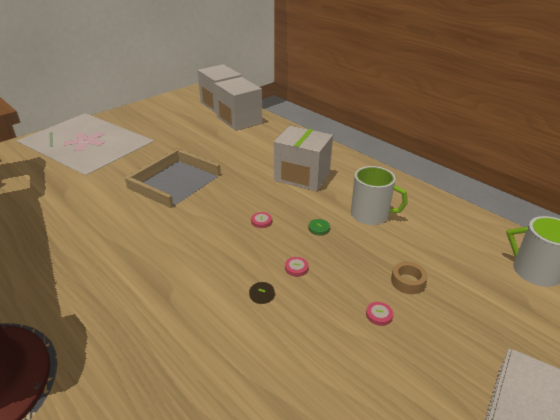

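The scene view shows pink badges at about (196,107), (259,144) and (298,199), a green look-alike at (238,194) and a black one at (285,117). The tray is around (419,262), with its open edge on the left. The side view agrees: pink at (262,219), (297,266) and (380,313).

```bash
cat > h.py <<'E'
import numpy as np,cv2
from scipy.spatial.transform import Rotation as R
def ray(f,p,z):
    q=np.array(f["rotation"]); M=R.from_quat(q,scalar_first=True).as_matrix() if q.ndim==1 else q
    d=M@np.array([(p[0]-f["cx"])/f["fx"],(p[1]-f["cy"])/f["fy"],1]); e=np.array(f["eye"])
    return (e+d*(z-e[2])/d[2])[:2]
def blobs(img,lo,hi,amin=40):
    m=cv2.inRange(cv2.cvtColor(img,cv2.COLOR_RGB2HSV),lo,hi)
    c,_=cv2.findContours(m,cv2.RETR_EXTERNAL,cv2.CHAIN_APPROX_NONE)
    return [x for x in c if cv2.contourArea(x)>amin]
COL=dict(pink=((160,120,90),(176,255,255)),green=((65,120,30),(85,255,255)),lime=((35,150,60),(55,255,255)),black=((0,0,0),(180,255,35)))
def report(f,cols=("pink","green"),z=.008):
    for k in cols:
        for c in blobs(f["img"],*COL[k]):
            P=np.array([ray(f,p,z) for p in cv2.convexHull(c)[:,0]])
            (x,y),r=cv2.minEnclosingCircle(P.astype(np.float32))
            px=cv2.minAreaRect(c)[0]
            if r<.05: print(k,np.round(px),np.round([x,y,2*r],4))
E
python3 - <<'E'
from h import *
for n in ["scene","side"]:
    f=dict(np.load(f"pics/{n}0.npz")); print(n); report(f,("pink","green","black","lime"))
    print('tape' ,ray(f,(165,135) if n=="scene" else (409,278),.012))
    if n=="scene":
        for p in [(404,213),(468,243),(437,312),(370,286)]: print('tray top',p,ray(f,p,.03).round(3))
        for p in [(177,190),(176,240)]: print('mug',ray(f,p,.095 if p[1]<200 else 0).round(3))
        for p in [(230,240),(294,257),(280,298),(219,279)]: print('box',ray(f,p,.105).round(3))
    m=blobs(f["img"],(105,15,80),(125,90,160),400)
    for c in m:
        a=cv2.approxPolyDP(c,5,True)[:,0]; print('liner?',cv2.contourArea(c),[(tuple(p),tuple(ray(f,p,0).round(3))) for p in a][:8])
E
```

```text
scene
pink [298. 199.] [0.5624 0.0067 0.0435]
pink [258. 144.] [ 0.5153 -0.1421  0.045 ]
pink [196. 107.] [ 0.535  -0.3138  0.0466]
green [238. 194.] [ 0.6335 -0.0899  0.041 ]
black [285. 118.] [ 0.4266 -0.1467  0.0423]
lime [254. 269.] [0.726  0.0438 0.0991]
lime [172. 200.] [ 0.729  -0.177   0.0754]
lime [ 56. 153.] [ 0.8203 -0.4443  0.0589]
lime [ 28. 133.] [ 0.8237 -0.5339  0.0738]
lime [ 2. 97.] [ 0.8084 -0.6655  0.0483]
tape [ 0.63364252 -0.30446525]
tray top (404, 213) [0.461 0.185]
tray top (468, 243) [0.435 0.308]
tray top (437, 312) [0.581 0.338]
tray top (370, 286) [0.62  0.224]
mug [ 0.731 -0.138]
mug [ 0.782 -0.111]
box [0.741 0.007]
box [0.692 0.108]
box [0.76  0.137]
box [0.802 0.042]
side
pink [380. 312.] [ 0.5307 -0.3142  0.0458]
pink [296. 264.] [ 0.5123 -0.1409  0.0428]
pink [261. 218.] [0.5596 0.0083 0.0418]
lime [546. 230.] [ 0.9687 -0.425   0.0806]
lime [374. 176.] [ 0.8684 -0.0501  0.0805]
tape [ 0.63089978 -0.30451105]
```

Run:
```python
import cv2
a=cv2.imread("pics/scene0.png")[195:325,350:490]; b=cv2.imread("pics/side0.png")[140:215,115:235]
a=cv2.resize(a,None,fx=3,fy=3);b=cv2.resize(b,(360,225))
import numpy as np
c=np.zeros((400,790,3),np.uint8);c[:390,:420]=a;c[:225,425:785]=b;cv2.imwrite("pics/crop.png",c)
```

```text
(no output)
```

View pics/crop.png

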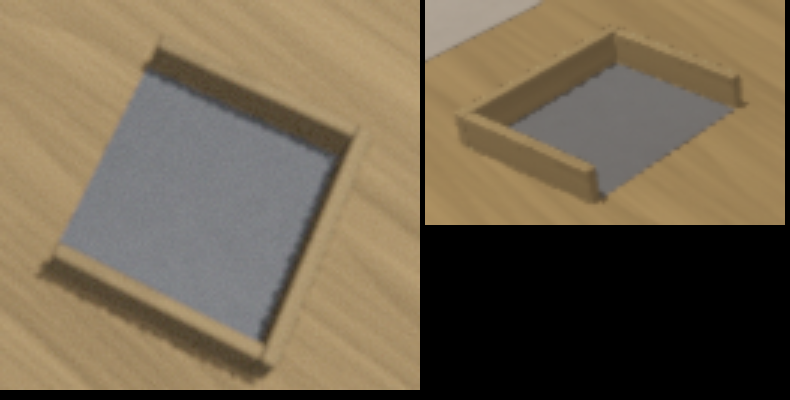

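The crop confirms the open side. Its floor corners are at crop (147,72) and (62,247), which are scene pixels (399,219) and (371,277). The back wall is on the right.

Run:
```python
from h import *
f=dict(np.load("pics/scene0.npz")); 
g=dict(np.load("pics/side0.npz")); 
for nm,p,z in [("open far floor",(147,72),0),("back far floor",(335,152),0),("back-near inner top",(265,343),.03),("near open inner top",(62,247),.03),
  ("far open outer top",(160,38),.03),("far back outer top",(358,132),.03),("near back outer top",(270,355),.03),("near open outer top",(45,262),.03)]:
    print(nm,ray(f,(350+p[0]/3,195+p[1]/3),z).round(3))
for nm,p,z in [("near-wall(low x) open floor outer",(600,197),0),("far open floor outer?",(742,103),0),("far open inner floor",(728,105),0),("left back top",(460,113),.03),("back far top",(613,30),.03),("lowx open top",(596,170),.03),("highx open top",(738,75),.03)]:
    print(nm,ray(g,(115+(p[0]-425)/3,140+p[1]/3),z).round(3))
from plant import manip
s=manip.state(); M=R.from_quat(s["tool_rot"],scalar_first=True).as_matrix(); print(M.round(3))
```

```text
open far floor [0.461 0.181]
back far floor [0.429 0.302]
back-near inner top [0.576 0.337]
near open inner top [0.607 0.215]
far open outer top [0.453 0.177]
far back outer top [0.426 0.306]
near back outer top [0.58  0.343]
near open outer top [0.621 0.214]
near-wall(low x) open floor outer [0.457 0.181]
far open floor outer? [0.613 0.215]
far open inner floor [0.603 0.22 ]
left back top [0.419 0.308]
back far top [0.577 0.339]
lowx open top [0.452 0.173]
highx open top [0.608 0.21 ]
[[-0.972  0.235 -0.001]
 [ 0.235  0.972 -0.002]
 [ 0.    -0.002 -1.   ]]
```

```bash
cat > w.py <<'E'
from plant import manip
from h import *
u=np.array([-.245,.969]);w=np.array([.969,.245]);c=np.array([.518,.2615])
s=manip.state();M=R.from_quat(s["tool_rot"],scalar_first=True).as_matrix()
t=s["tool_pos"];d=np.array(t[:2])-c
print("t",round(s["time"],2),"X,Y'",(d@u).round(4),(d@w).round(4),"z",round(t[2],4),"toolx",M[:2,0].round(3),"grip",round(s["gripper_width"],3),"F",np.round(s["contact_force"],1),"q",np.round(s["joint_pos"],2))
E
python3 -m pendant '[[0.35,[0,0,0],0.04],[0.35,[0,0,0],0.085],[0.35,[0,0,0],0.13],[0.35,[0,0,0],0.175],[0.35,[0,0,0],0.22],[0.35,[0,0,0],0.265],[0.35,[0,0,0],0.31],[0.35,[0,0,0],0.345],[0.35,[0,0,0],0.345]]'; python3 w.py
```

```text
time: 1.0
tool_pos: [0.1465, 0.6072, 0.2306]
tool_rot: [0.0, 0.613, 0.79, -0.001]
contact_force: [0.5, -0.1, -0.7]
gripper_width: 0.349
grasp_force: 0.0
t 1.0 X,Y' 0.426 -0.2753 z 0.2306 toolx [-0.248  0.969] grip 0.349 F [ 0.5 -0.1 -0.7] q [1.21 0.05 1.61 0.   1.48 0.96]
```

```bash
python3 -m pendant '[[0.35,[-0.25,0.086,0],0],[0.35,[-0.5,0.172,0],0],[0.35,[-0.75,0.258,0],0],[0.35,[-1,0.344,0],0]]' >/dev/null
python3 -m pendant '[[0.35,[-0.25,0.086,0],0],[0.35,[-0.5,0.172,0],0],[0.35,[-0.75,0.258,0],0],[0.35,[-1,0.344,0],0]]' >/dev/null
python3 -m pendant '[[0.35,[-0.25,0.086,0],0],[0.35,[-0.5,0.172,0],0],[0.35,[-0.75,0.258,0],0],[0.35,[-1,0.344,0],0]]' >/dev/null
python3 w.py
python3 -m pendant '[[0.35,[-0.25,0.086,0],0],[0.35,[-0.5,0.172,0],0],[0.35,[-0.75,0.258,0],0],[0.35,[-1,0.344,0],0]]' >/dev/null
python3 -m pendant '[[0.35,[-0.25,0.086,0],0],[0.35,[-0.5,0.172,0],0],[0.35,[-0.75,0.258,0],0],[0.35,[-1,0.344,0],0]]' >/dev/null
python3 -m pendant '[[0.35,[-0.25,0.086,0],0],[0.35,[-0.5,0.172,0],0],[0.35,[-0.75,0.258,0],0],[0.35,[-1,0.344,0],0],[0.35,[-1,0.344,0],0],[0.35,[-1,0.344,0],0]]' >/dev/null
python3 w.py
```

```text
t 2.2 X,Y' 0.0655 -0.1504 z 0.2311 toolx [-0.25   0.968] grip 0.349 F [ 0.9 -0.3 -0.4] q [ 0.52 -0.37  1.99  0.    1.52  0.26]
t 3.6 X,Y' -0.2929 -0.026 z 0.2308 toolx [-0.248  0.969] grip 0.349 F [-0.7  0.3  0.1] q [-0.18 -0.09  1.75  0.    1.48 -0.43]
```

```bash
python3 -m pendant '[[0.35,[-0.1,0.02,0.2],0],[0.35,[-0.2,0.04,0.5],0],[0.35,[-0.27,0.05,0.8],0],[0.35,[-0.27,0.05,1],0],[0.35,[-0.27,0.05,1],0],[0.35,[-0.27,0.05,1],0]]' >/dev/null
python3 w.py
python3 - <<'E'
from h import *
from plant import manip
s=manip.state(); f=manip.grab_frame("wrist"); cv2.imwrite("pics/w1.png",f["img"][:,:,::-1])
M=R.from_quat(s["tool_rot"],scalar_first=True).as_matrix(); T=np.array(f["tool_from_camera"])
f["rotation"]=M@T[:3,:3]; f["eye"]=np.array(s["tool_pos"])+M@T[:3,3]
report(f)
u=np.array([-.245,.969]);w=np.array([.969,.245]);c=np.array([.518,.2615])
f=manip.grab_frame("side"); report(f,("pink",)); cv2.imwrite("pics/s1.png",f["img"][:,:,::-1])
E
```

```text
t 4.2 X,Y' -0.3241 -0.0197 z 0.1116 toolx [-0.249  0.968] grip 0.353 F [0.1 0.3 0.3] q [-0.23  0.05  1.82  0.    1.27 -0.48]
pink [165. 286.] [ 0.5121 -0.1401  0.046 ]
pink [276. 112.] [0.5606 0.0067 0.0436]
green [336. 264.] [ 0.6308 -0.0895  0.0441]
pink [379. 312.] [ 0.5301 -0.3145  0.0472]
pink [296. 266.] [ 0.5098 -0.1411  0.0471]
```

View pics/w1.png

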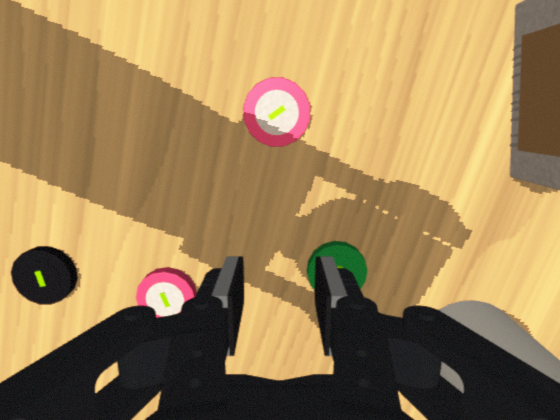

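The wrist view shows badge A straight ahead of the fingers at (276,112). Its position matches the fixed cameras to within 2 mm. Going down.

```bash
python3 -m pendant '[[0.35,[0,0,0.25],0],[0.35,[0,0,0.5],0],[0.35,[0,0,0.7],0],[0.35,[0,0,0.8],0],[0.35,[0,0,0.85],0],[0.35,[0,0,0.89],0],[0.35,[0,0,0.89],0],[0.35,[0,0,0.89],0]]' >/dev/null
python3 w.py
python3 -m pendant '[[0.35,[0.1,0,0],0],[0.35,[0.2,0,0],0],[0.35,[0.3,0,0],0],[0.35,[0.4,0,0],0],[0.35,[0.5,0.01,0],0],[0.35,[0.6,0.03,0],0],[0.35,[0.7,0.06,0],0],[0.35,[0.8,0.09,0],0],[0.35,[0.9,0.12,0],0],[0.35,[1,0.15,0],0]]' >/dev/null
python3 w.py
python3 - <<'E'
from h import *
from plant import manip
s=manip.state(); f=manip.grab_frame("wrist"); cv2.imwrite("pics/w2.png",f["img"][:,:,::-1])
M=R.from_quat(s["tool_rot"],scalar_first=True).as_matrix(); T=np.array(f["tool_from_camera"])
f["rotation"]=M@T[:3,:3]; f["eye"]=np.array(s["tool_pos"])+M@T[:3,3]
report(f)
E
```

```text
t 5.1 X,Y' -0.3255 -0.0188 z 0.0058 toolx [-0.248  0.969] grip 0.351 F [-0.6 -0.5  0.6] q [-0.23  0.2   1.86  0.    1.08 -0.48]
t 6.1 X,Y' -0.2041 -0.0016 z 0.0045 toolx [-0.248  0.969] grip 0.351 F [ 0.2  0.1 -0.4] q [-0.02  0.17  1.89  0.    1.08 -0.27]
pink [279. 216.] [0.5604 0.0885 0.0448]
```

View pics/w2.png

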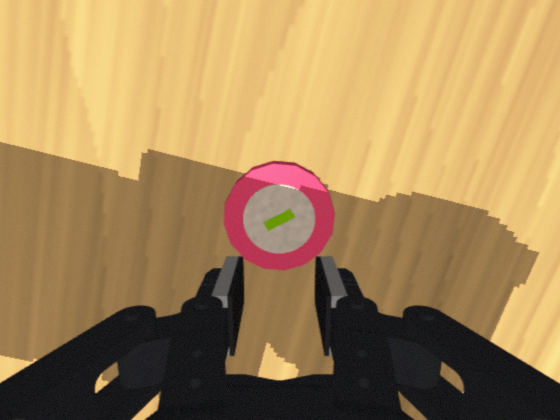

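The badge is seated in the two-finger cradle at (279,216), 26 mm ahead of the TCP as predicted. Continuing into the tray.

```bash
python3 -m pendant '[[0.35,[0.08,0.03,0],0],[0.35,[0.17,0.06,0],0],[0.35,[0.26,0.09,0],0],[0.35,[0.35,0.12,0],0],[0.35,[0.44,0.15,0],0],[0.35,[0.53,0.18,0],0],[0.35,[0.62,0.21,0],0],[0.35,[0.71,0.24,0],0],[0.35,[0.8,0.26,0],0],[0.35,[0.9,0.28,0],0]]' >/dev/null
python3 w.py
python3 -m pendant '[[0.35,[0.1,0.01,0],0],[0.35,[0.2,0.02,0],0],[0.35,[0.3,0.02,0],0],[0.35,[0.4,0.02,0],0],[0.35,[0.5,0.02,0],0],[0.35,[0.6,0.02,0],0],[0.35,[0.7,0.02,0],0],[0.35,[0.79,0.02,0],0],[0.35,[0.84,0.02,0],0],[0.35,[0.87,0.02,0],0]]' >/dev/null
python3 w.py
python3 - <<'E'
from h import *
from plant import manip
for n in ("scene","side"):
  f=manip.grab_frame(n); print(n); report(f); cv2.imwrite(f"pics/{n}2.png",f["img"][:,:,::-1])
E
```

```text
t 7.15 X,Y' -0.0962 0.0315 z 0.0045 toolx [-0.247  0.969] grip 0.351 F [ 0.7 -0.2 -0.6] q [ 0.17  0.23  1.82 -0.    1.09 -0.08]
t 8.15 X,Y' 0.008 0.0335 z 0.0045 toolx [-0.248  0.969] grip 0.352 F [ 0.1  0.6 -0.6] q [ 0.35  0.27  1.78 -0.    1.09  0.1 ]
scene
pink [433. 290.] [0.5439 0.3043 0.0444]
pink [258. 144.] [ 0.5153 -0.1421  0.045 ]
pink [196. 107.] [ 0.536  -0.3138  0.0464]
green [238. 194.] [ 0.6334 -0.0903  0.0417]
side
pink [380. 312.] [ 0.5301 -0.3145  0.0472]
pink [296. 265.] [ 0.5127 -0.1418  0.0439]
```

```bash
python3 -m pendant '[[0.35,[-0.1,0,0],0],[0.35,[-0.2,0,0],0],[0.35,[-0.25,0,-0.1],0],[0.35,[-0.25,0,-0.4],0],[0.35,[-0.25,0,-0.7],0]]' >/dev/null
python3 -m pendant '[[0.35,[-0.25,-0.08,0],0],[0.35,[-0.5,-0.16,0],0],[0.35,[-0.75,-0.24,0],0],[0.35,[-0.9,-0.285,0],0]]' >/dev/null
python3 -m pendant '[[0.35,[-0.25,-0.08,0],0],[0.35,[-0.5,-0.16,0],0],[0.35,[-0.75,-0.24,0],0],[0.35,[-0.9,-0.285,0],0]]' >/dev/null
python3 -m pendant '[[0.35,[-0.25,-0.08,0],0],[0.35,[-0.5,-0.16,0],0],[0.35,[-0.75,-0.24,0],0],[0.35,[-0.9,-0.285,0],0]]' >/dev/null
python3 -m pendant '[[0.35,[-0.25,-0.08,0],0],[0.35,[-0.5,-0.16,0],0],[0.35,[-0.75,-0.24,0],0],[0.35,[-0.9,-0.285,0],0],[0.35,[-0.9,-0.285,0],0],[0.35,[-0.9,-0.285,0],0]]' >/dev/null
python3 w.py
python3 - <<'E'
from h import *
from plant import manip
s=manip.state(); f=manip.grab_frame("wrist")
M=R.from_quat(s["tool_rot"],scalar_first=True).as_matrix(); T=np.array(f["tool_from_camera"])
f["rotation"]=M@T[:3,:3]; f["eye"]=np.array(s["tool_pos"])+M@T[:3,3]
report(f)
E
```

```text
t 10.55 X,Y' -0.4553 -0.1024 z 0.0891 toolx [-0.246  0.969] grip 0.354 F [-0.5  0.6 -0. ] q [-0.5   0.05  1.86  0.    1.23 -0.75]
pink [257. 353.] [ 0.5385 -0.3077  0.0435]
pink [276. 115.] [ 0.5134 -0.1429  0.0436]
green [494.  76.] [ 0.6304 -0.0913  0.0462]
```

```bash
python3 -m pendant '[[0.35,[0,0,0.25],0],[0.35,[0,0,0.45],0],[0.35,[0,0,0.58],0],[0.35,[0,0,0.66],0],[0.35,[0,0,0.7],0],[0.35,[0,0,0.7],0],[0.35,[0,0,0.7],0]]' >/dev/null
python3 w.py
python3 -m pendant '[[0.35,[0.1,0,0],0],[0.35,[0.2,0,0],0],[0.35,[0.3,0,0],0],[0.35,[0.4,0,0],0],[0.35,[0.5,0,0],0],[0.35,[0.6,0.01,0],0],[0.35,[0.7,0.02,0],0],[0.35,[0.8,0.04,0],0],[0.35,[0.9,0.06,0],0],[0.35,[1,0.08,0],0]]' >/dev/null
python3 -m pendant '[[0.35,[0.1,0.03,0],0],[0.35,[0.2,0.06,0],0],[0.35,[0.3,0.09,0],0],[0.35,[0.4,0.12,0],0],[0.35,[0.5,0.15,0],0],[0.35,[0.6,0.18,0],0],[0.35,[0.7,0.21,0],0],[0.35,[0.8,0.24,0],0],[0.35,[0.9,0.27,0],0],[0.35,[1,0.3,0],0]]' >/dev/null
python3 w.py
python3 -m pendant '[[0.35,[0.1,0.03,0],0],[0.35,[0.2,0.06,0],0],[0.35,[0.3,0.09,0],0],[0.35,[0.4,0.12,0],0],[0.35,[0.5,0.14,0],0],[0.35,[0.6,0.16,0],0],[0.35,[0.7,0.17,0],0],[0.35,[0.8,0.18,0],0],[0.35,[0.9,0.18,0],0],[0.35,[0.95,0.18,0],0]]' >/dev/null
python3 w.py
python3 - <<'E'
from h import *
from plant import manip
s=manip.state(); f=manip.grab_frame("wrist"); cv2.imwrite("pics/w3.png",f["img"][:,:,::-1])
M=R.from_quat(s["tool_rot"],scalar_first=True).as_matrix(); T=np.array(f["tool_from_camera"])
f["rotation"]=M@T[:3,:3]; f["eye"]=np.array(s["tool_pos"])+M@T[:3,3]
report(f)
E
```

```text
t 11.3 X,Y' -0.4553 -0.1014 z 0.0055 toolx [-0.248  0.969] grip 0.352 F [-0.4 -0.2  0.3] q [-0.5   0.17  1.89  0.    1.08 -0.75]
t 13.3 X,Y' -0.2138 -0.0569 z 0.0045 toolx [-0.248  0.969] grip 0.35 F [-0.3 -0.6 -0.3] q [-0.07  0.06  2.02  0.    1.06 -0.32]
t 14.3 X,Y' -0.0996 -0.036 z 0.0044 toolx [-0.248  0.969] grip 0.35 F [ 1.  -0.6 -0.3] q [ 0.16  0.09  1.99  0.    1.07 -0.09]
pink [279. 216.] [0.5014 0.1814 0.0451]
```

View pics/w3.png

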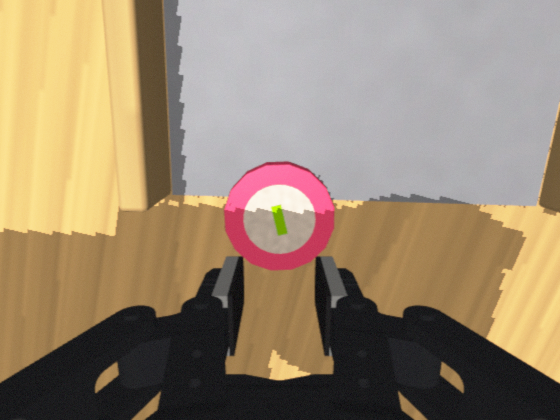

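The wrist view shows the badge at (279,216) entering the tray mouth. The left wall's inner face is at column 170, well clear of the fingers. Pushing on, then backing off and heading to badge C.

```bash
python3 -m pendant '[[0.35,[0.1,0,0],0],[0.35,[0.2,0,0],0],[0.35,[0.3,0,0],0],[0.35,[0.4,0,0],0],[0.35,[0.5,0,0],0],[0.35,[0.6,0,0],0],[0.35,[0.7,0,0],0],[0.35,[0.79,0,0],0],[0.35,[0.86,0,0],0],[0.35,[0.9,0,0],0]]' >/dev/null
python3 w.py
python3 -m pendant '[[0.35,[-0.1,0,0],0],[0.35,[-0.2,0,0],0],[0.35,[-0.25,0,-0.1],0],[0.35,[-0.25,0,-0.4],0],[0.35,[-0.25,0,-0.7],0]]' >/dev/null
python3 - <<'E'
from h import *
from plant import manip
for n in ("scene","side"):
  f=manip.grab_frame(n); print(n); report(f)
E
python3 -m pendant '[[0.35,[-0.25,-0.04,0],0],[0.35,[-0.5,-0.08,0],0],[0.35,[-0.75,-0.12,0],0],[0.35,[-1,-0.15,0],0]]' >/dev/null
python3 -m pendant '[[0.35,[-0.25,-0.04,0],0],[0.35,[-0.5,-0.08,0],0],[0.35,[-0.75,-0.12,0],0],[0.35,[-1,-0.15,0],0]]' >/dev/null
python3 -m pendant '[[0.35,[-0.25,-0.04,0],0],[0.35,[-0.5,-0.08,0],0],[0.35,[-0.75,-0.12,0],0],[0.35,[-1,-0.15,0],0]]' >/dev/null
python3 -m pendant '[[0.35,[-0.25,-0.04,0],0],[0.35,[-0.5,-0.08,0],0],[0.35,[-0.75,-0.12,0],0],[0.35,[-1,-0.15,0],0]]' >/dev/null
python3 -m pendant '[[0.35,[-0.25,-0.04,0],0],[0.35,[-0.5,-0.08,0],0],[0.35,[-0.75,-0.12,0],0],[0.35,[-1,-0.15,0],0],[0.35,[-1,-0.15,0],0],[0.35,[-1,-0.15,0],0]]' >/dev/null
python3 w.py
python3 - <<'E'
from h import *
from plant import manip
s=manip.state(); f=manip.grab_frame("wrist")
M=R.from_quat(s["tool_rot"],scalar_first=True).as_matrix(); T=np.array(f["tool_from_camera"])
f["rotation"]=M@T[:3,:3]; f["eye"]=np.array(s["tool_pos"])+M@T[:3,3]
report(f)
E
```

```text
t 15.35 X,Y' 0.008 -0.0361 z 0.0045 toolx [-0.248  0.969] grip 0.349 F [0.7 0.2 0.1] q [ 0.36  0.12  1.95 -0.    1.07  0.11]
scene
pink [428. 288.] [0.5447 0.3022 0.044 ]
pink [441. 256.] [0.4774 0.2858 0.0449]
pink [196. 106.] [ 0.5347 -0.3141  0.0457]
green [238. 194.] [ 0.6334 -0.0903  0.0417]
side
pink [379. 312.] [ 0.5303 -0.3144  0.0467]
pink [174. 168.] [0.5398 0.3019 0.0545]
t 18.15 X,Y' -0.6234 -0.1254 z 0.0884 toolx [-0.246  0.969] grip 0.35 F [-0.1 -0.1 -0.4] q [-0.71  0.26  1.63  0.    1.25 -0.96]
pink [277. 122.] [ 0.5335 -0.3152  0.0436]
```

```bash
python3 -m pendant '[[0.35,[0,0,0.25],0],[0.35,[0,0,0.45],0],[0.35,[0,0,0.58],0],[0.35,[0,0,0.66],0],[0.35,[0,0,0.7],0],[0.35,[0,0,0.7],0],[0.35,[0,0,0.7],0]]' >/dev/null
python3 w.py
python3 -m pendant '[[0.35,[0.1,0,0],0],[0.35,[0.2,0,0],0],[0.35,[0.3,0,0],0],[0.35,[0.4,0,0],0],[0.35,[0.5,0,0],0],[0.35,[0.6,0.01,0],0],[0.35,[0.7,0.02,0],0],[0.35,[0.8,0.04,0],0],[0.35,[0.9,0.07,0],0],[0.35,[1,0.1,0],0]]' >/dev/null
python3 -m pendant '[[0.35,[0.1,0.04,0],0],[0.35,[0.2,0.08,0],0],[0.35,[0.3,0.12,0],0],[0.35,[0.4,0.16,0],0],[0.35,[0.5,0.2,0],0],[0.35,[0.6,0.24,0],0],[0.35,[0.7,0.28,0],0],[0.35,[0.8,0.32,0],0],[0.35,[0.9,0.36,0],0],[0.35,[1,0.4,0],0]]' >/dev/null
python3 -m pendant '[[0.35,[0.1,0.04,0],0],[0.35,[0.2,0.08,0],0],[0.35,[0.3,0.12,0],0],[0.35,[0.4,0.16,0],0],[0.35,[0.5,0.2,0],0],[0.35,[0.6,0.24,0],0],[0.35,[0.7,0.28,0],0],[0.35,[0.8,0.32,0],0],[0.35,[0.9,0.36,0],0],[0.35,[1,0.4,0],0]]' >/dev/null
python3 w.py
python3 -m pendant '[[0.35,[0.1,0.03,0],0],[0.35,[0.2,0.06,0],0],[0.35,[0.3,0.08,0],0],[0.35,[0.4,0.1,0],0],[0.35,[0.5,0.12,0],0],[0.35,[0.6,0.13,0],0],[0.35,[0.7,0.14,0],0],[0.35,[0.8,0.14,0],0],[0.35,[0.9,0.14,0],0],[0.35,[1,0.14,0],0]]' >/dev/null
python3 w.py
python3 - <<'E'
from h import *
from plant import manip
s=manip.state(); f=manip.grab_frame("wrist")
M=R.from_quat(s["tool_rot"],scalar_first=True).as_matrix(); T=np.array(f["tool_from_camera"])
f["rotation"]=M@T[:3,:3]; f["eye"]=np.array(s["tool_pos"])+M@T[:3,3]
report(f)
E
```

```text
t 18.9 X,Y' -0.6234 -0.1239 z 0.0057 toolx [-0.248  0.969] grip 0.352 F [ 0.  -1.4  0.3] q [-0.71  0.37  1.65 -0.    1.12 -0.96]
t 21.9 X,Y' -0.2617 -0.017 z 0.0045 toolx [-0.248  0.969] grip 0.352 F [-0.3 -1.1  0.5] q [-0.13  0.17  1.9  -0.    1.07 -0.38]
t 22.9 X,Y' -0.1417 -0.001 z 0.0045 toolx [-0.248  0.969] grip 0.354 F [ 0.8 -1.2  0.3] q [ 0.09  0.16  1.9  -0.    1.07 -0.16]
pink [279. 217.] [0.5456 0.149  0.0449]
```

```bash
python3 -m pendant '[[0.35,[0.09,0,0],0],[0.35,[0.18,0,0],0],[0.35,[0.27,0,0],0],[0.35,[0.36,0,0],0],[0.35,[0.45,0,0],0],[0.35,[0.54,0,0],0],[0.35,[0.63,0,0],0],[0.35,[0.71,0,0],0],[0.35,[0.77,0,0],0],[0.35,[0.8,0,0],0]]' >/dev/null
python3 w.py
python3 -m pendant '[[0.35,[-0.1,0,0],0],[0.35,[-0.3,0,0],0],[0.35,[-0.5,0,-0.2],0],[0.35,[-0.6,0,-0.5],0],[0.35,[-0.6,0,-0.8],0],[0.35,[-0.6,0,-1],0],[0.35,[-0.6,0,-1],0],[0.35,[-0.6,0,-1],0]]' >/dev/null
python3 w.py
python3 - <<'E'
from h import *
from plant import manip
s=manip.state(); f=manip.grab_frame("wrist"); cv2.imwrite("pics/w4.png",f["img"][:,:,::-1])
M=R.from_quat(s["tool_rot"],scalar_first=True).as_matrix(); T=np.array(f["tool_from_camera"])
f["rotation"]=M@T[:3,:3]; f["eye"]=np.array(s["tool_pos"])+M@T[:3,3]
report(f)
f=manip.grab_frame("scene"); cv2.imwrite("pics/s4.png",f["img"][:,:,::-1]); report(f)
E
```

```text
t 23.95 X,Y' -0.046 -0.0012 z 0.0045 toolx [-0.248  0.969] grip 0.349 F [ 0.1 -0.5 -0.5] q [ 0.26  0.18  1.89 -0.    1.08  0.01]
t 24.75 X,Y' -0.1196 -0.0009 z 0.1247 toolx [-0.247  0.969] grip 0.349 F [-0.2 -0.4 -0.7] q [ 0.13  0.    1.85 -0.    1.29 -0.12]
pink [278.  59.] [0.5222 0.2427 0.0441]
pink [332.   4.] [0.5464 0.2851 0.0244]
pink [225.   4.] [0.4804 0.2684 0.0244]
pink [428. 288.] [0.5449 0.3023 0.0439]
pink [407. 260.] [0.5244 0.2418 0.044 ]
pink [442. 256.] [0.4774 0.2858 0.0449]
green [238. 194.] [ 0.6326 -0.0897  0.0416]
```

View pics/w4.png

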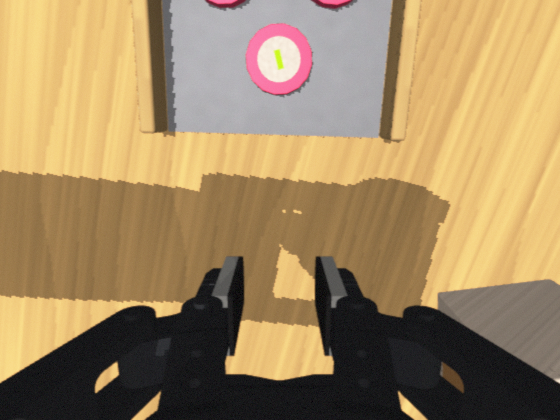

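View pics/s4.png

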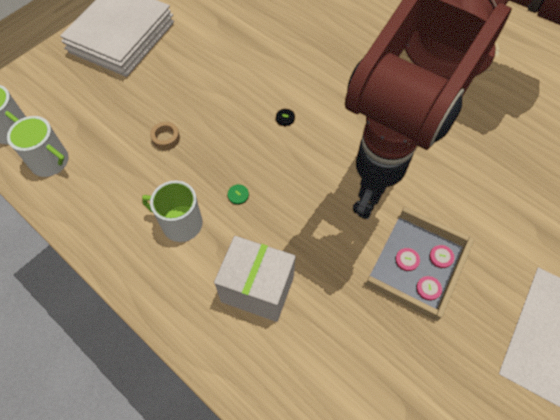

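All three badges lie flat and well inside the tray, at (407,260), (442,256) and (428,288) in the scene view. The mug, box, tape and look-alikes are where they were, and the arm is clear.

```bash
python3 -c "
from plant import manip
print(manip.job_done())"
```

```text
the job is handed in; nothing more can be done
None
```

All three pink badges were swept flat into the tray, the mug, gift box, tape roll and look-alikes were left in place, and the job was handed in at about 25 s.

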